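# Scan a tube of building bricks at the toy-shop till

### The arm

A 6-joint arm with a two-finger parallel gripper is mounted at the origin on the work surface. World frame = base frame: x ahead of the robot, y to its left, z up, the work surface at z = 0. Lengths are in mm, angles in rad, forces in N, time in s.
With the tool pointing down it reaches from about 350 to 775 mm from the base axis. Payload 7.3 kg.
Tool frame: the origin (TCP) lies at the very end of the fingers, on their centre line; the grasp point (between the pads) lies 19 mm behind it; z points along the fingers, y is the line along which they close (so a half turn about z gives the same grasp; the last joint's range is limited). The gripper opens to 92 mm and grips with 3 to 60 N. Pads are 19 mm wide; open, the fingers measure 130 mm over their backs; the gripper's body (75 mm by 190 mm) begins 47 mm behind the grasp point.
Start: joints at [1.004, 0.342, 1.524, -0, 1.275, -0.146], TCP at [214.446, 479.226, 226.741] pointing down, gripper open.
Joint ranges: [-2.53, 2.53], [-0.77, 2.02], [0.04, 2.7], [-1, 4.14], [0.28, 2.66], [-3.11, 3.11]. Speed limits (rad/s): [2.57, 2.57, 3.14, 3.14, 3.14, 3.14].

### API

Orientations are given as [roll, pitch, yaw] about the fixed x, y, z axes, in that order (R = Rz(yaw) Ry(pitch) Rx(roll)).
In Python, from plant import bot gives the robot as it stands.
- The arm moves only by the tool send_rows, never from a script. Its argument "rows" is a list of rows, each an object of numbers: "x", "y", "z": the shift along the tool's x, y, z in units of 0.2 m (1.0 is 0.2 m); "ax", "ay", "az": the turn, a rotation vector about the tool's x, y, z in units of 60 degrees (1.0 is 60 degrees); "jaw": the opening, from -1 (shut) to 1 (fully open), so that 0 is half open. In form: [{"x": .., "y": .., "z": .., "ax": .., "ay": .., "az": .., "jaw": ..}, ...]. A call has exactly 10 rows; each row is the pose to reach, as a shift and turn from the pose commanded when the call began, along the tool's axes at that moment; what a row does not reach only later rows make up. A row lasts 1/8 s, in which the tool goes at most 62.5 mm and 10.7 degrees, less where a joint would pass 70% of its speed; a pose out of reach is approached as far as the arm can. A call with a number of a shift or a turn outside -1 to 1 is refused whole. A call with a gripper value outside its range is refused whole. The fingers move at their own pace and stop on an object; the grip force is fixed at half the most. Time passes only in rows, so rows that repeat a pose let the fingers close, or fill a call up. It gives the time, the measured TCP pose, the force, the opening and the grip force at its end, in the units of the state.
- bot.get_obs(): the state, without advancing time (a new reading comes with each control period).
- bot.capture(name): name is "scene" or "top" or "wrist"; returns (picture, depth): 400x640x3 uint8, red, green, blue; 400x640 float32, mm along the optical axis (not along the pixel's ray), 0 where there is no reading.
- bot.camera_model(name): a dict with "vertical_fov" (degrees; the focal length in pixels is half the picture's height over the tangent of half this angle, whatever the lens; pixels are square), "cx", "cy" (the principal point, pixels), "k1" (the pictures are not rectified: a ray, as slopes to the right and down, at radius r is drawn at 1 + k1 r^2 times it, then the intrinsics apply), "R" (3x3) and "t" (3): a world point X has camera coordinates R X + t; the wrist camera has in their place "T_tool_cam" (4x4, takes a point from camera to tool coordinates, whose origin is the TCP and whose axes are the flange's). Camera axes: x right, y down, z forward; pixel columns grow to the right and rows downward; lengths in mm; the calibration is good to about 2 mm. A picture is of the moment at which its call begins: read the wrist's pose just before it. camera_model takes no time and is no camera call.
- bot.close_job(): hands the job in; it is judged then, once.
The state is a dict: "time": time; "joint_positions": joint angles; "dq": joint speeds; "tau": joint torques, N m; "tool_pos": TCP position; "tcp_rot": TCP orientation; "contact_force": force on the tool from outside, world axes, zero at the start; "moment": the same for the moment, N m; "grip_width": finger opening in mm; "finger_force": force on a finger pad.
Only numpy, scipy, OpenCV 4.12 (cv2) and the standard library are available. Lean on these libraries where they do the work, as an engineer would, in place of code of your own. Each camera call takes 0.05 s, during which the arm holds its last target. There are 200 camera calls.

### The job

Ring up the teal tube of building bricks: stand it upright on the counter straight in front of the scan gun's window, with its barcode about 10 cm from the window and squarely facing it, and let go of the tube. Then pull the gun's trigger all the way in for a moment to read the code, and let it spring back out. Leave the tube standing there and the other goods on the counter where they are.

Things in the scene. Friction and masses are not known exactly. Their poses are not given: they have to be found in the camera images.
- canister_center (a point): Centre (on the axis, half-way up) of the teal tube of bricks: round, 63 mm across, 105 mm tall, yellow lid, loose, 0.15 to 0.31 kg, standing on the counter. z up its axis; x level from the axis out through the middle of the barcode. A white paper seal 12 mm wide runs from the barcode panel over the rim to the middle of the lid. Take the tube in its upper half, so that the gripper clears the lid.
- barcode (a point): Middle of the barcode on the teal tube's side: 31.5 mm out from the tube's axis along its x, 45 mm above its foot; axes as the tube's. The code is a white panel 33 mm wide and 66 mm tall with black bars that run round the tube.
- gun_window (a point): Middle of the dark red window in the nose of the scan gun, 42 mm above the counter. The grey pistol-shaped gun lies on its side, fixed, in a low grey cradle (to read round goods). x points level out of the window along its line of sight, z up; the handle points along -y, towards the robot. The head reaches 106 mm back along -x, 25 mm either side in y; its top is 73 mm above the counter.
- grip_back (a point): Point on the back face of the gun's handle, opposite the trigger's pressing point, 42 mm above the counter; axes as the window's. The handle here is a bar 30 mm square (27 to 57 mm above the counter) along y, from 38 mm towards the head to 17 mm the other way; then it rakes back to the cradle's fork, 47 mm from here. The cradle's base plate below is 8 mm thick.
- trigger_face (a point): Pressing point on the front face of the yellow trigger, 42 mm up; moves with it. It lies forward (window's x) of grip_back by 43 mm released, 35 mm fully in: both can be pinched together from above, with free space on both sides. The trigger is a plate 44 mm long, 9 thick, 18 tall, hinged 34 mm from here at its head end; its free end swings back to the handle. Axes as the window's while released.
- trigger (a joint): Trigger angle in rad: 0 released, growing as it is pulled to the stop at 0.26. A spring returns it: at the pressing point it takes about 2 N to start and 5 N to reach the stop.
- pink_tube_center (a point): Centre of a pink tube with a purple lid, otherwise the same size, seal and barcode as the teal one (63 mm across, 105 mm tall). To be left alone.
- bubble_bottle_center (a point): Centre of a light-blue bubble bottle with an orange cap, 54 mm across, 112 mm tall. To be left alone.
- dough_tub_center (a point): Centre of a yellow tub of modelling dough with a red lid, 72 mm across, 68 mm tall. To be left alone.
- toy_car_center (a point): Centre of a bright green toy racing car, 155 mm long (x), 88 mm wide, 52 mm tall. To be left alone.
- puzzle_box_center (a point): Centre of a blue flat puzzle box, 150 by 110 mm, 42 mm tall. To be left alone.
Mind the look-alikes: they are no part of the job. Leave any blue look-alike of the part that bears gun_window alone.

How it is judged (in metres and radians):
On the way, in this order (a step that is already met when the one before it is completed fails the run):
1. the teal tube stands on the counter in front of the scan gun's window, barcode facing it, and is let go (x of barcode in the frame of gun_window between 0.05 and 0.16 m and y of canister_center in the frame of gun_window between -0.025 and 0.025 m and angle between the x axis of canister_center and the x axis of gun_window, either way round below 0.35 rad and x of gun_window in the frame of canister_center above 0 m and angle between canister_center's own z axis and vertical below 0.08 rad and height (world z) of canister_center below 0.056 m and contact force between the fingers and canister below 0.1 N), for 0.2 s.
2. the trigger is pulled in (past 0.2 rad) while the tube stands so (x of barcode in the frame of gun_window between 0.05 and 0.16 m and y of canister_center in the frame of gun_window between -0.025 and 0.025 m and angle between the x axis of canister_center and the x axis of gun_window, either way round below 0.35 rad and x of gun_window in the frame of canister_center above 0 m and angle between canister_center's own z axis and vertical below 0.08 rad and height (world z) of canister_center below 0.056 m and value of joint trigger above 0.2 rad), for 0.1 s.
At the end, for the whole second after the job is handed in: The teal tube stands upright on the counter (0.08 rad), barcode 50 to 160 mm before the window and facing it within 0.35 rad of its line of sight, tube axis within 25 mm of that line; the trigger has been pulled past 0.2 rad and is back below 0.04 rad (x of barcode in the frame of gun_window between 0.05 and 0.16 m and y of canister_center in the frame of gun_window between -0.025 and 0.025 m and angle between the x axis of canister_center and the x axis of gun_window, either way round below 0.35 rad and x of gun_window in the frame of canister_center above 0 m and angle between canister_center's own z axis and vertical below 0.08 rad and height (world z) of canister_center below 0.056 m and value of joint trigger below 0.04 rad); the robot touches nothing.
It fails at once if another of the goods on the counter is shifted by more than 30 mm (distance of any of pink_tube_center, bubble_bottle_center, dough_tub_center, toy_car_center, puzzle_box_center from where it was at the start of the episode above 0.03 m).
It also fails if it takes over 53 s, if anything falls off the work surface, if the arm or the gripper's body presses on something with over 40 N, if the wrist force passes 120 N, or if a joint passes its speed limit or range.

## Working session

There is one attempt and no reset: what is moved stays moved. The work goes in short steps, Python scripts to look and compute and a tool call to move; the robot and the scene stay as the last step left them, time stands still between calls to the robot, and variables do not carry over. Pictures are saved under pics/ and viewed, at most 10 in all, crops included, and the job is handed in when it is done.

Besides the shell and the picture viewer there is one more tool, called after ">>>" as a command line: name --argument value ..., lists and objects as JSON in quotes. send_rows: Moves the arm, as the interface text tells. Its arguments: {"type":"object","properties":{"rows":{"type":"array","items":{"type":"object","properties":{"x":{"type":"number","minimum":-1,"maximum":1},"y":{"type":"number","minimum":-1,"maximum":1},"z":{"type":"number","minimum":-1,"maximum":1},"ax":{"type":"number","minimum":-1,"maximum":1},"ay":{"type":"number","minimum":-1,"maximum":1},"az":{"type":"number","minimum":-1,"maximum":1},"jaw":{"type":"number"}}}}},"required":["rows"]}

```bash
mkdir -p pics
cat > h.py <<'E'
import numpy as np, cv2, sys
from plant import bot
from scipy.spatial.transform import Rotation as Ro
def cap(name):
    o=bot.get_obs(); im,d=bot.capture(name); m=bot.camera_model(name)
    f=200/np.tan(np.radians(m['vertical_fov'])/2)
    if name=='wrist':
        T=np.array(m['T_tool_cam']); W=np.eye(4); W[:3,:3]=Ro.from_euler('xyz',o['tcp_rot']).as_matrix(); W[:3,3]=o['tool_pos']; C=W@T
    else:
        C=np.eye(4); R=np.array(m['R']); C[:3,:3]=R.T; C[:3,3]=-R.T@np.array(m['t'])
    return im,d,(f,m['cx'],m['cy'],m['k1'],C)
def rays(uv,c):
    f,cx,cy,k1,C=c; uv=np.asarray(uv,float).reshape(-1,1,2)
    K=np.array([[f,0,cx],[0,f,cy],[0,0,1]])
    s=cv2.undistortPoints(uv,K,np.array([k1,0,0,0.])).reshape(-1,2)
    return np.c_[s,np.ones(len(s))]
def pts(uv,d,c):
    uv=np.asarray(uv).reshape(-1,2); z=d[uv[:,1],uv[:,0]][:,None]
    P=rays(uv,c)*z; return P@c[4][:3,:3].T+c[4][:3,3]
def cloud(d,c):
    v,u=np.mgrid[:400,:640]; return pts(np.c_[u.ravel(),v.ravel()],d,c).reshape(400,640,3)
def atz(uv,z,c):
    r=rays(uv,c)@c[4][:3,:3].T; t=c[4][:3,3]; return t+r*((z-t[2])/r[:,2])[:,None]
E
python3 - <<'E'
from h import *
for n in ['top','scene']:
    im,d,c=cap(n); cv2.imwrite(f'pics/{n}.png',im[:,:,::-1]); np.savez(f'{n}.npz',im=im,d=d)
    print(n,c[4].round(2).tolist(),c[:4])
print(bot.get_obs())
E
```

```text
top [[0.02, -1.0, 0.07, 450.8], [-1.0, -0.02, 0.0, -10.99], [-0.0, -0.08, -1.0, 995.74], [0.0, 0.0, 0.0, 1.0]] (np.float64(369.0689999769189), 320.0678009628828, 198.13679194602872, -0.04464298506274679)
scene [[0.86, 0.44, -0.26, 827.4], [0.51, -0.74, 0.44, -522.78], [0.0, -0.52, -0.86, 1089.95], [0.0, 0.0, 0.0, 1.0]] (np.float64(472.8339442896786), 314.4980350479227, 199.4797719065134, -0.12149532268114469)
{'time': 0.1, 'joint_positions': array([ 1.00401742e+00,  3.42651344e-01,  1.52490192e+00,  7.77261288e-06,
        1.27534335e+00, -1.46012309e-01]), 'dq': array([-0.00206035, -0.00090263, -0.00259314,  0.00061751, -0.00130569,
       -0.00033876]), 'tau': array([ 1.21672088e-03, -4.32005346e+01, -2.44696820e+01,  7.18080369e-02,
        5.26685861e-02, -7.35599929e-05]), 'tool_pos': array([214.24265236, 478.92826431, 226.12215133]), 'tcp_rot': array([-3.14030365e+00, -1.97072170e-04,  2.72082366e+00]), 'contact_force': array([0.1722287 , 0.47634921, 0.47607447]), 'moment': array([-0.02477487,  0.01412839,  0.02545273]), 'finger_force': 0.0, 'grip_width': 91.75771863582194}
```

View pics/top.png

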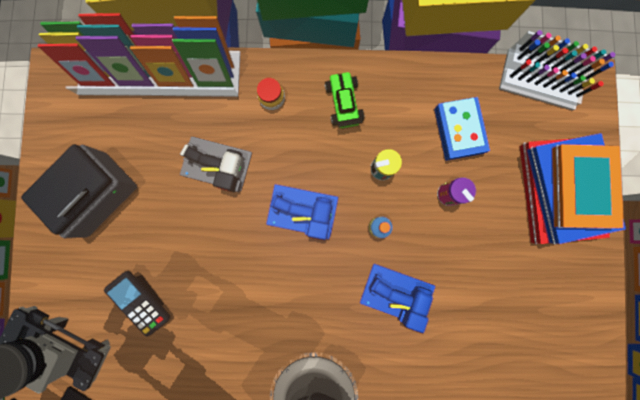

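View pics/scene.png

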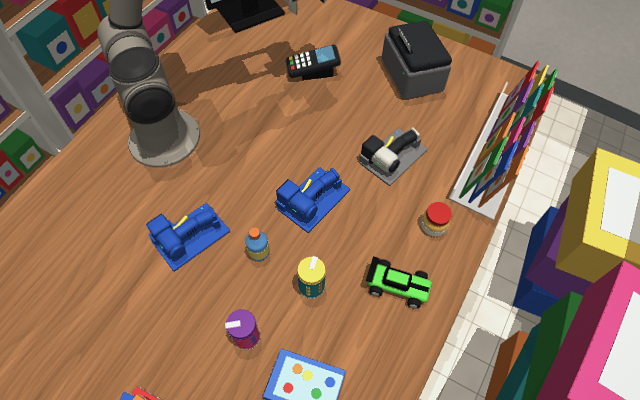

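Top view: there are three guns, grey at (215,165), blue at (302,212) and blue at (398,297). The grey one in the grey cradle is the gun meant. There are two tubes: yellow lid with teal body at (388,163), and purple lid at (458,190). The teal one is the target. I'll confirm both in one enlarged crop.

Run:
```python
from h import *
t=np.load('top.npz')['im']; s=np.load('scene.npz')['im']
r=lambda a:cv2.resize(a[:,:,::-1],(400,300),interpolation=cv2.INTER_CUBIC)
a=np.vstack([np.hstack([r(t[130:205,170:270]),r(t[125:200,350:450])]),np.hstack([r(s[110:200,340:460]),r(s[240:315,260:360])])])
cv2.imwrite('pics/crop.png',a)
```

```text
(no output)
```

View pics/crop.png

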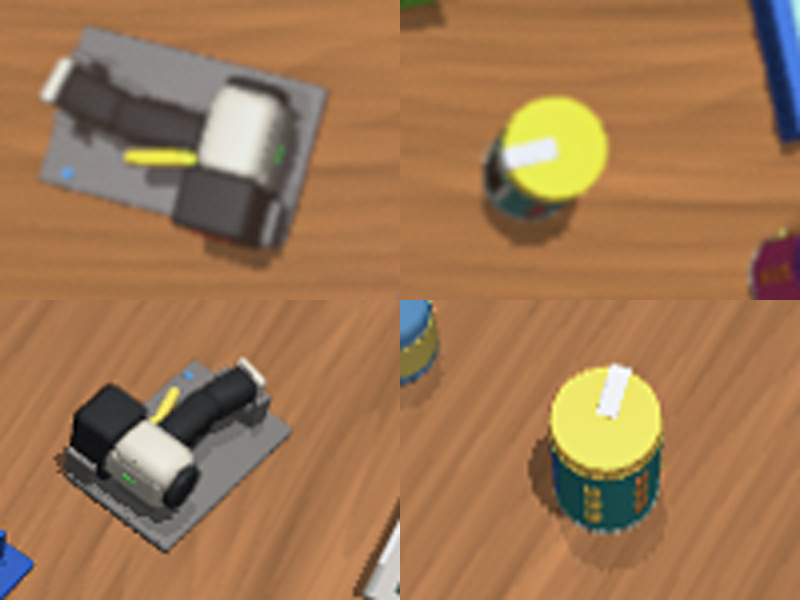

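The crop confirms it. The grey gun's dark nose is at the lower side of the picture, facing the robot, and the trigger is yellow. The yellow-lid tube is teal, with its seal pointing left in the top view. Next I'll measure both.

```bash
cat > m.py <<'E'
from h import *
def tubefit(im,P,c,ctr,d):
    hsv=cv2.cvtColor(im,cv2.COLOR_RGB2HSV); xy=np.hypot(P[...,0]-ctr[0],P[...,1]-ctr[1])
    top=(xy<60)&(abs(P[...,2]-105)<7)&(d>0)
    wh=top&(hsv[...,1]<70)&(hsv[...,2]>150)
    v,u=np.where(top); L=atz(np.c_[u,v],105,c)[:,:2]
    (x,y),r=cv2.minEnclosingCircle(L.astype(np.float32)); 
    v,u=np.where(wh); S=atz(np.c_[u,v],105,c)[:,:2]
    m=L.mean(0); s=S.mean(0)-m
    print('lid mean',m.round(1),'circ',round(x,1),round(y,1),round(r,1),'seal n',len(S),'off',np.hypot(*s).round(1),'deg',np.degrees(np.arctan2(s[1],s[0])).round(1))
    return m,np.arctan2(s[1],s[0])
E
python3 - <<'E'
from m import *
q=np.load('top.npz'); im,d=q['im'],q['d']
_,_,c=cap('top'); P=cloud(d,c)
for n,uv in dict(teal=(390,160),pink=(458,188),bottle=(384,227),tub=(268,90),car=(344,98),box=(463,130),table=(340,150),gunhead=(233,163),nose=(226,180),handle=(205,155),trig=(212,170),plate=(187,170)).items(): print(n,pts([uv],d,c)[0].round(0))
tubefit(im,P,c,pts([(390,160)],d,c)[0],d)
sub=np.zeros((400,640),bool); sub[125:205,170:265]=1
for lo,hi in [(4,16),(4,100),(60,85),(66,85)]:
    k=sub&(P[...,2]>lo)&(P[...,2]<hi); Q=P[k]; r=cv2.minAreaRect(Q[:,:2].astype(np.float32)); print(lo,hi,len(Q),r, np.median(Q[:,2]), cv2.boxPoints(r).round(0).tolist())
hsv=cv2.cvtColor(im,cv2.COLOR_RGB2HSV); k=sub&(hsv[...,0]>22)&(hsv[...,0]<35)&(hsv[...,1]>150)&(P[...,2]>30)
Q=P[k]; print('trig',len(Q),Q.mean(0),cv2.minAreaRect(Q[:,:2].astype(np.float32)))
E
```

```text
teal [ 615. -176.  105.]
pink [ 550. -342.  106.]
bottle [ 452. -162.  111.]
tub [799. 135.  66.]
car [787. -64.  52.]
box [ 712. -381.   42.]
table [659. -58.  -2.]
gunhead [606. 218.  62.]
nose [561. 232.  71.]
handle [628. 295.  51.]
trig [590. 277.  45.]
plate [594. 357.   7.]
lid mean [ 610.3 -170.3] circ 610.6 -169.9 32.0 seal n 71 off 14.4 deg 100.9
4 16 1128 ((608.5655517578125, 284.49609375), (206.87156677246094, 160.30967712402344), 72.30467987060547) 6.524009860747356 [[501.0, 210.0], [653.0, 162.0], [716.0, 359.0], [564.0, 407.0]]
4 100 2622 ((608.5655517578125, 284.49609375), (206.87156677246094, 160.30967712402344), 72.30467987060547) 44.75565371776145 [[501.0, 210.0], [653.0, 162.0], [716.0, 359.0], [564.0, 407.0]]
60 85 654 ((590.2373657226562, 232.81898498535156), (49.62223815917969, 105.72331237792969), 77.4367446899414) 67.04296308649089 [[533.0, 220.0], [636.0, 197.0], [647.0, 246.0], [544.0, 269.0]]
66 85 380 ((583.6021728515625, 234.70001220703125), (48.95976257324219, 90.1056900024414), 77.66129302978516) 70.55385705936129 [[534.0, 220.0], [622.0, 201.0], [633.0, 249.0], [545.0, 268.0]]
trig 56 [591.89373332 281.08472903  49.15221293] ((593.1315307617188, 281.5706481933594), (9.71086597442627, 42.464054107666016), 0.7148325443267822)
```

```bash
cat > go.py <<'E'
from h import *
def go(x,y,z,yawdeg,base=None):
    "units for a tool-down target; base = commanded (pos, yaw) or measured"
    o=bot.get_obs(); R=Ro.from_euler('xyz',o['tcp_rot']); p=np.array(o['tool_pos'])
    s=R.inv().apply(np.array([x,y,z])-p)/200
    Rt=Ro.from_euler('xyz',[np.pi,0,np.radians(yawdeg)]); a=np.degrees((R.inv()*Rt).as_rotvec())/60
    print('at',p.round(1),np.degrees(o['tcp_rot']).round(1),'t',o['time'],'| shift',s.round(3),'turn',a.round(3))
if __name__=='__main__': go(*map(float,sys.argv[1:5]))
E
python3 go.py 540 260 330 155; python3 -c "
from h import *
m=bot.camera_model('wrist');print(np.array(m['T_tool_cam']).round(2),m['vertical_fov'])"
```

```text
at [214.3 479.  226.2] [-179.9   -0.   155.9] t 0.15 | shift [-1.934 -0.335 -0.519] turn [-0.001 -0.     0.015]
[[   0.     -0.95   -0.31   83.25]
 [   1.     -0.      0.      0.4 ]
 [  -0.     -0.31    0.95 -157.33]
 [   0.      0.      0.      1.  ]] 62.666949613191676
```

>>> send_rows --rows '[{"x": -0.3,"y": -0.05,"z": -0.1},{"x": -0.6,"y": -0.1,"z": -0.2},{"x": -0.9,"y": -0.15,"z": -0.27},{"x": -1,"y": -0.17,"z": -0.27},{"x": -1,"y": -0.27,"z": -0.27},{"x": -1,"y": -0.27,"z": -0.27},{"x": -1,"y": -0.27,"z": -0.27},{"x": -1,"y": -0.27,"z": -0.27},{"x": -1,"y": -0.27,"z": -0.27},{"x": -1,"y": -0.27,"z": -0.27}]'

```text
schema error: expected keys x, y, z, ax, ay, az, jaw
```

```bash
python3 go.py 510 285 280 155
```

```text
at [214.3 479.  226.2] [-179.9   -0.   155.9] t 0.15 | shift [-1.746 -0.281 -0.269] turn [-0.001 -0.     0.015]
```

>>> send_rows --rows '[{"x": -0.3,"y": -0.05,"z": -0.1,"ax": 0,"ay": 0,"az": 0,"jaw": 1},{"x": -0.6,"y": -0.1,"z": -0.2,"ax": 0,"ay": 0,"az": 0,"jaw": 1},{"x": -0.9,"y": -0.15,"z": -0.27,"ax": 0,"ay": 0,"az": 0,"jaw": 1},{"x": -1,"y": -0.17,"z": -0.27,"ax": 0,"ay": 0,"az": 0,"jaw": 1},{"x": -1,"y": -0.17,"z": -0.27,"ax": 0,"ay": 0,"az": 0,"jaw": 1},{"x": -1,"y": -0.17,"z": -0.27,"ax": 0,"ay": 0,"az": 0,"jaw": 1},{"x": -1,"y": -0.17,"z": -0.27,"ax": 0,"ay": 0,"az": 0,"jaw": 1},{"x": -1,"y": -0.17,"z": -0.27,"ax": 0,"ay": 0,"az": 0,"jaw": 1},{"x": -1,"y": -0.17,"z": -0.27,"ax": 0,"ay": 0,"az": 0,"jaw": 1},{"x": -1,"y": -0.17,"z": -0.27,"ax": 0,"ay": 0,"az": 0,"jaw": 1}]'

```text
time: 1.4
tool_pos: [382.9, 366.6, 280.8]
tcp_rot: [3.141, 0.0, 2.721]
contact_force: [0.5, 0.1, -0.9]
grip_width: 91.7
finger_force: 0.0
```

>>> send_rows --rows '[{"x": -0.25,"y": -0.04,"z": 0,"ax": 0,"ay": 0,"az": 0,"jaw": 1},{"x": -0.5,"y": -0.08,"z": 0,"ax": 0,"ay": 0,"az": 0,"jaw": 1},{"x": -0.75,"y": -0.11,"z": 0,"ax": 0,"ay": 0,"az": 0,"jaw": 1},{"x": -0.75,"y": -0.11,"z": 0,"ax": 0,"ay": 0,"az": 0,"jaw": 1},{"x": -0.75,"y": -0.11,"z": 0,"ax": 0,"ay": 0,"az": 0,"jaw": 1},{"x": -0.75,"y": -0.11,"z": 0,"ax": 0,"ay": 0,"az": 0,"jaw": 1},{"x": -0.75,"y": -0.11,"z": 0,"ax": 0,"ay": 0,"az": 0,"jaw": 1},{"x": -0.75,"y": -0.11,"z": 0,"ax": 0,"ay": 0,"az": 0,"jaw": 1},{"x": -0.75,"y": -0.11,"z": 0,"ax": 0,"ay": 0,"az": 0,"jaw": 1},{"x": -0.75,"y": -0.11,"z": 0,"ax": 0,"ay": 0,"az": 0,"jaw": 1}]'

```text
time: 2.65
tool_pos: [511.0, 285.2, 280.8]
tcp_rot: [3.141, 0.0, 2.721]
contact_force: [0.5, 0.6, -0.1]
grip_width: 91.6
finger_force: 0.0
```

Run:
```python
from m import *
im,d,c=cap('wrist'); P=cloud(d,c); np.savez('gun.npz',im=im,d=d,P=P)
cv2.imwrite('pics/gun.png',im[:,:,::-1])
o=bot.get_obs(); print(o['tool_pos'],o['tcp_rot'],o['time'])
X=P; sub=(X[...,0]>480)&(X[...,0]<740)&(X[...,1]>150)&(X[...,1]<420)&(d>350)
for lo,hi in [(5,12),(30,60),(62,85),(68,85)]:
    k=sub&(P[...,2]>lo)&(P[...,2]<hi); Q=P[k]; r=cv2.minAreaRect(Q[:,:2].astype(np.float32)); print(lo,hi,len(Q),np.round(r[0],1),np.round(r[1],1),r[2], np.median(Q[:,2]))
hsv=cv2.cvtColor(im,cv2.COLOR_RGB2HSV); k=sub&(hsv[...,0]>22)&(hsv[...,0]<35)&(hsv[...,1]>150)&(P[...,2]>46)&(P[...,2]<56)
Q=P[k]; print('trig',len(Q),Q.mean(0),cv2.minAreaRect(Q[:,:2].astype(np.float32)))
```

```text
[511.00019893 285.17758025 280.76767814] [3.14145189e+00 3.77921786e-05 2.72084386e+00] 2.7
5 12 3370 [612.8 283.7] [174.7 114.5] 76.53172302246094 7.482820079829679
30 60 3078 [598.7 285.8] [161.6 106.8] 81.2361068725586 54.074885086983414
62 85 2374 [589.1 235.7] [ 48.9 100.8] 76.83452606201172 68.61752455943429
68 85 1210 [582.4 236.9] [47.4 85.5] 75.54961395263672 72.0279110572209
trig 274 [590.61355337 283.37395918  49.78445666] ((591.7664184570312, 283.4641418457031), (10.584415435791016, 49.20093536376953), 1.7921713590621948)
```

View pics/gun.png

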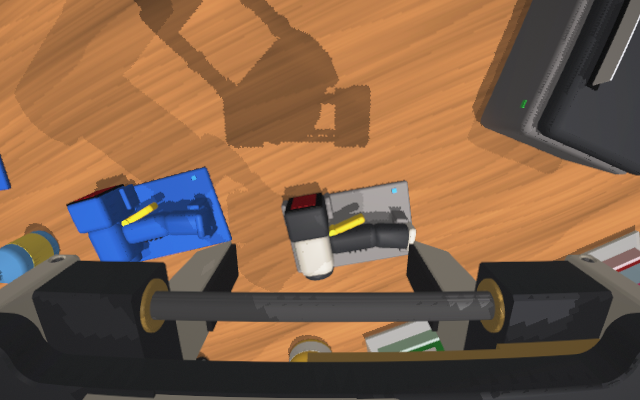

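The wrist view shows the grey gun at (345,235). Its red window is at (305,202) facing the robot, and the yellow trigger is at (347,227). I'll work out the handle and trigger in the gun frame, and the tube grasp move.

```bash
python3 - <<'E'
from m import *
q=np.load('gun.npz'); im,d,P=q['im'],q['d'],q['P']
a=np.radians(166.7); xg=np.array([np.cos(a),np.sin(a)]); yg=np.array([-xg[1],xg[0]]); w=np.array([539,246.5])
G=np.stack([(P[...,:2]-w)@xg,(P[...,:2]-w)@yg,P[...,2]],-1)
hsv=cv2.cvtColor(im,cv2.COLOR_RGB2HSV)
ok=(abs(G[...,1])<150)&(G[...,0]>-130)&(G[...,0]<20)&(d>350)
red=(abs(G[...,1])<60)&(abs(G[...,0])<40)&((hsv[...,0]<8)|(hsv[...,0]>172))&(hsv[...,1]>150)&(hsv[...,2]<170)&(P[...,2]>15)
print('window',red.sum(),np.median(G[red],0))
yel=ok&(hsv[...,0]>22)&(hsv[...,0]<35)&(hsv[...,1]>150)
for y in range(-95,-25,8):
    s=ok&(abs(G[...,1]-y)<4)
    h=s&~yel&(G[...,2]>50)&(G[...,2]<62); t=s&yel&(G[...,2]>44)
    f=lambda k:np.percentile(G[k][:,0],[3,97]).round(1) if k.sum()>5 else None
    print(y,'handle',f(h),'trig',f(t))
E
python3 go.py 610 -170 200 100.9
```

```text
window 287 [-1.28862913 -1.38450842 45.3922712 ]
-95 handle [-78.6 -53.1] trig None
-87 handle [-77.5 -52.4] trig None
-79 handle [-74.  -49.7] trig None
-71 handle [-74.7 -49.5] trig [-39.6 -32.9]
-63 handle [-75.5 -49. ] trig [-42.1 -33. ]
-55 handle [-75.8 -49.2] trig [-47.5 -35.3]
-47 handle [-74.5 -49.4] trig [-48.4 -37.3]
-39 handle [-74.  -49.6] trig [-49.  -40.2]
-31 handle [-73.6 -50.6] trig [-49.9 -42. ]
at [511.  285.2 280.8] [180.    0.  155.9] t 2.7 | shift [-1.381 -1.875  0.404] turn [ 0.    -0.     0.917]
```

>>> send_rows --rows '[{"x": -0.2,"y": -0.2,"z": 0,"ax": 0,"ay": 0,"az": 0.1,"jaw": 1},{"x": -0.4,"y": -0.4,"z": 0,"ax": 0,"ay": 0,"az": 0.2,"jaw": 1},{"x": -0.55,"y": -0.6,"z": 0,"ax": 0,"ay": 0,"az": 0.35,"jaw": 1},{"x": -0.7,"y": -0.8,"z": 0,"ax": 0,"ay": 0,"az": 0.5,"jaw": 1},{"x": -0.7,"y": -0.95,"z": 0,"ax": 0,"ay": 0,"az": 0.6,"jaw": 1},{"x": -0.7,"y": -1,"z": 0.1,"ax": 0,"ay": 0,"az": 0.75,"jaw": 1},{"x": -0.7,"y": -1,"z": 0.2,"ax": 0,"ay": 0,"az": 0.9,"jaw": 1},{"x": -0.7,"y": -1,"z": 0.3,"ax": 0,"ay": 0,"az": 0.917,"jaw": 1},{"x": -0.7,"y": -1,"z": 0.3,"ax": 0,"ay": 0,"az": 0.917,"jaw": 1},{"x": -0.7,"y": -1,"z": 0.3,"ax": 0,"ay": 0,"az": 0.917,"jaw": 1}]'

```text
time: 3.95
tool_pos: [557.6, 45.4, 221.6]
tcp_rot: [3.14, 0.0, 1.761]
contact_force: [0.7, -0.6, 0.2]
grip_width: 91.8
finger_force: 0.0
```

```bash
python3 go.py 599 -111 220 100.9
```

```text
at [557.6  45.4 221.6] [179.9   0.  100.9] t 3.95 | shift [-0.807  0.055  0.008] turn [0.001 0.    0.   ]
```

>>> send_rows --rows '[{"x": -0.2,"y": 0.02,"z": 0,"ax": 0,"ay": 0,"az": 0,"jaw": 1},{"x": -0.45,"y": 0.04,"z": 0,"ax": 0,"ay": 0,"az": 0,"jaw": 1},{"x": -0.7,"y": 0.055,"z": 0,"ax": 0,"ay": 0,"az": 0,"jaw": 1},{"x": -0.8,"y": 0.055,"z": 0,"ax": 0,"ay": 0,"az": 0,"jaw": 1},{"x": -0.8,"y": 0.055,"z": 0,"ax": 0,"ay": 0,"az": 0,"jaw": 1},{"x": -0.8,"y": 0.055,"z": 0,"ax": 0,"ay": 0,"az": 0,"jaw": 1},{"x": -0.8,"y": 0.055,"z": 0,"ax": 0,"ay": 0,"az": 0,"jaw": 1},{"x": -0.8,"y": 0.055,"z": 0,"ax": 0,"ay": 0,"az": 0,"jaw": 1},{"x": -0.8,"y": 0.055,"z": 0,"ax": 0,"ay": 0,"az": 0,"jaw": 1},{"x": -0.8,"y": 0.055,"z": 0,"ax": 0,"ay": 0,"az": 0,"jaw": 1}]'

```text
time: 5.2
tool_pos: [598.1, -109.5, 220.7]
tcp_rot: [3.142, -0.0, 1.761]
contact_force: [-0.0, -0.3, -0.9]
grip_width: 92.2
finger_force: 0.0
```

```bash
python3 - <<'E'
from m import *
im,d,c=cap('wrist'); P=cloud(d,c); cv2.imwrite('pics/tube.png',im[:,:,::-1])
d=np.where(P[...,2]>98,d,0)
m,a=tubefit(im,P,c,(610,-170),d)
E
python3 go.py 610 -170 50 100.9
```

```text
lid mean [ 610.9 -167.8] circ 610.9 -168.3 32.7 seal n 424 off 14.0 deg 105.2
at [ 598.1 -109.5  220.7] [180.   -0.  100.9] t 5.25 | shift [-0.308  0.001  0.854] turn [ 0. -0. -0.]
```

View pics/tube.png

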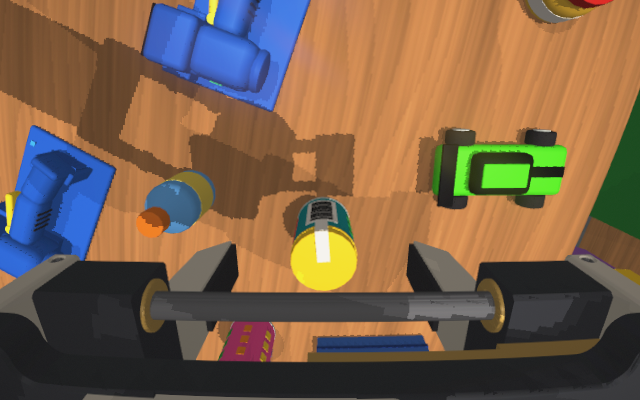

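The tube's lid is at (324,258) and the barcode at (322,210) faces +y. The centre is about (611,-168.5). I'll move over it, go down, then close.

>>> send_rows --rows '[{"x": -0.2,"y": 0.008,"z": 0,"ax": 0,"ay": 0,"az": 0,"jaw": 1},{"x": -0.302,"y": 0.008,"z": 0,"ax": 0,"ay": 0,"az": 0,"jaw": 1},{"x": -0.302,"y": 0.008,"z": 0.1,"ax": 0,"ay": 0,"az": 0,"jaw": 1},{"x": -0.302,"y": 0.008,"z": 0.3,"ax": 0,"ay": 0,"az": 0,"jaw": 1},{"x": -0.302,"y": 0.008,"z": 0.5,"ax": 0,"ay": 0,"az": 0,"jaw": 1},{"x": -0.302,"y": 0.008,"z": 0.7,"ax": 0,"ay": 0,"az": 0,"jaw": 1},{"x": -0.302,"y": 0.008,"z": 0.82,"ax": 0,"ay": 0,"az": 0,"jaw": 1},{"x": -0.302,"y": 0.008,"z": 0.85,"ax": 0,"ay": 0,"az": 0,"jaw": 1},{"x": -0.302,"y": 0.008,"z": 0.85,"ax": 0,"ay": 0,"az": 0,"jaw": 1},{"x": -0.302,"y": 0.008,"z": 0.85,"ax": 0,"ay": 0,"az": 0,"jaw": 1}]'

```text
time: 6.5
tool_pos: [611.9, -169.0, 52.2]
tcp_rot: [3.139, 0.001, 1.76]
contact_force: [0.1, 0.5, -0.4]
grip_width: 91.4
finger_force: 0.0
```

>>> send_rows --rows '[{"x": 0,"y": 0,"z": 0,"ax": 0,"ay": 0,"az": 0,"jaw": -0.8},{"x": 0,"y": 0,"z": 0,"ax": 0,"ay": 0,"az": 0,"jaw": -0.8},{"x": 0,"y": 0,"z": 0,"ax": 0,"ay": 0,"az": 0,"jaw": -0.8},{"x": 0,"y": 0,"z": 0,"ax": 0,"ay": 0,"az": 0,"jaw": -0.8},{"x": 0,"y": 0,"z": 0,"ax": 0,"ay": 0,"az": 0,"jaw": -0.8},{"x": 0,"y": 0,"z": 0,"ax": 0,"ay": 0,"az": 0,"jaw": -0.8},{"x": 0,"y": 0,"z": 0,"ax": 0,"ay": 0,"az": 0,"jaw": -0.8},{"x": 0,"y": 0,"z": 0,"ax": 0,"ay": 0,"az": 0,"jaw": -0.8},{"x": 0,"y": 0,"z": 0,"ax": 0,"ay": 0,"az": 0,"jaw": -0.8},{"x": 0,"y": 0,"z": 0,"ax": 0,"ay": 0,"az": 0,"jaw": -0.8}]'

```text
time: 7.75
tool_pos: [611.1, -168.7, 50.9]
tcp_rot: [3.141, 0.0, 1.76]
contact_force: [-1.7, 0.6, 4.1]
grip_width: 62.8
finger_force: 30.0
```

>>> send_rows --rows '[{"x": 0,"y": 0,"z": -0.1,"ax": 0,"ay": 0,"az": 0,"jaw": -0.8},{"x": 0,"y": 0,"z": -0.3,"ax": 0,"ay": 0,"az": 0,"jaw": -0.8},{"x": 0,"y": 0,"z": -0.5,"ax": 0,"ay": 0,"az": 0,"jaw": -0.8},{"x": 0.1,"y": 0,"z": -0.65,"ax": 0,"ay": 0,"az": 0,"jaw": -0.8},{"x": 0.25,"y": -0.05,"z": -0.7,"ax": 0,"ay": 0,"az": 0,"jaw": -0.8},{"x": 0.45,"y": -0.1,"z": -0.7,"ax": 0,"ay": 0,"az": 0,"jaw": -0.8},{"x": 0.65,"y": -0.15,"z": -0.7,"ax": 0,"ay": 0,"az": 0,"jaw": -0.8},{"x": 0.85,"y": -0.2,"z": -0.7,"ax": 0,"ay": 0,"az": 0,"jaw": -0.8},{"x": 0.95,"y": -0.25,"z": -0.7,"ax": 0,"ay": 0,"az": 0,"jaw": -0.8},{"x": 1.0,"y": -0.25,"z": -0.7,"ax": 0,"ay": 0,"az": 0,"jaw": -0.8}]'

```text
time: 9.0
tool_pos: [523.5, 19.4, 190.2]
tcp_rot: [-3.141, -0.001, 1.762]
contact_force: [0.7, -0.4, -2.4]
grip_width: 63.0
finger_force: 30.0
```

>>> send_rows --rows '[{"x": 0.1,"y": -0.03,"z": 0,"ax": 0,"ay": 0,"az": 0.1,"jaw": -0.8},{"x": 0.25,"y": -0.06,"z": 0,"ax": 0,"ay": 0,"az": 0.22,"jaw": -0.8},{"x": 0.4,"y": -0.1,"z": 0,"ax": 0,"ay": 0,"az": 0.34,"jaw": -0.8},{"x": 0.55,"y": -0.14,"z": 0,"ax": 0,"ay": 0,"az": 0.46,"jaw": -0.8},{"x": 0.7,"y": -0.18,"z": 0,"ax": 0,"ay": 0,"az": 0.58,"jaw": -0.8},{"x": 0.85,"y": -0.22,"z": 0,"ax": 0,"ay": 0,"az": 0.7,"jaw": -0.8},{"x": 0.95,"y": -0.25,"z": 0,"ax": 0,"ay": 0,"az": 0.82,"jaw": -0.8},{"x": 1.0,"y": -0.25,"z": 0,"ax": 0,"ay": 0,"az": 0.94,"jaw": -0.8},{"x": 1.0,"y": -0.25,"z": 0,"ax": 0,"ay": 0,"az": 1.0,"jaw": -0.8},{"x": 1.0,"y": -0.25,"z": 0,"ax": 0,"ay": 0,"az": 1.0,"jaw": -0.8}]'

```text
time: 10.25
tool_pos: [438.0, 205.2, 190.4]
tcp_rot: [-3.142, 0.0, 0.714]
contact_force: [0.0, -0.3, -1.7]
grip_width: 62.5
finger_force: 30.0
```

```bash
python3 go.py 411 277 60 -17.4
```

```text
at [438.  205.2 190.4] [-180.     0.    40.9] t 10.25 | shift [ 0.133 -0.36   0.652] turn [0.    0.    0.971]
```

>>> send_rows --rows '[{"x": 0.03,"y": -0.08,"z": 0,"ax": 0,"ay": 0,"az": 0.1,"jaw": -0.8},{"x": 0.07,"y": -0.2,"z": 0,"ax": 0,"ay": 0,"az": 0.22,"jaw": -0.8},{"x": 0.1,"y": -0.3,"z": 0,"ax": 0,"ay": 0,"az": 0.34,"jaw": -0.8},{"x": 0.133,"y": -0.36,"z": 0.1,"ax": 0,"ay": 0,"az": 0.46,"jaw": -0.8},{"x": 0.133,"y": -0.36,"z": 0.2,"ax": 0,"ay": 0,"az": 0.58,"jaw": -0.8},{"x": 0.133,"y": -0.36,"z": 0.3,"ax": 0,"ay": 0,"az": 0.7,"jaw": -0.8},{"x": 0.133,"y": -0.36,"z": 0.42,"ax": 0,"ay": 0,"az": 0.82,"jaw": -0.8},{"x": 0.133,"y": -0.36,"z": 0.54,"ax": 0,"ay": 0,"az": 0.94,"jaw": -0.8},{"x": 0.133,"y": -0.36,"z": 0.62,"ax": 0,"ay": 0,"az": 0.97,"jaw": -0.8},{"x": 0.133,"y": -0.36,"z": 0.64,"ax": 0,"ay": 0,"az": 0.97,"jaw": -0.8}]'

```text
time: 11.5
tool_pos: [410.4, 276.7, 61.6]
tcp_rot: [3.14, 0.001, -0.302]
contact_force: [0.1, 0.1, -1.9]
grip_width: 62.5
finger_force: 30.0
```

```bash
python3 go.py 411 277 51.5 -17.4
python3 - <<'E'
from m import *
im,d,c=cap('wrist'); cv2.imwrite('pics/place.png',im[:,:,::-1])
E
```

```text
at [410.4 276.7  61.6] [ 1.799e+02  1.000e-01 -1.730e+01] t 11.5 | shift [ 0.003 -0.003  0.051] turn [0.001 0.001 0.002]
```

View pics/place.png

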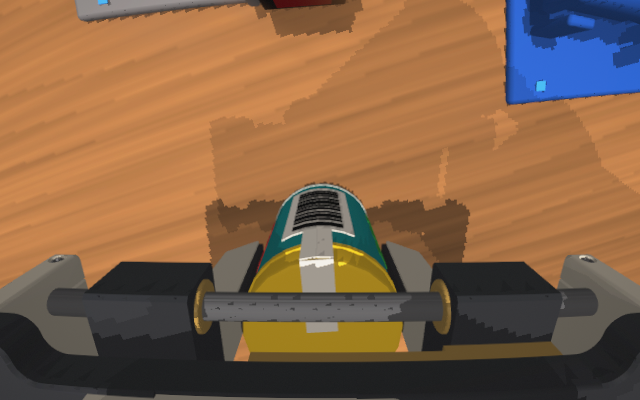

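The tube is held with its barcode at (318,210), facing the gun's red window at (305,5). I'll set it down, open and retreat upward.

>>> send_rows --rows '[{"x": 0,"y": 0,"z": 0.02,"ax": 0,"ay": 0,"az": 0,"jaw": -0.8},{"x": 0,"y": 0,"z": 0.04,"ax": 0,"ay": 0,"az": 0,"jaw": -0.8},{"x": 0,"y": 0,"z": 0.05,"ax": 0,"ay": 0,"az": 0,"jaw": -0.8},{"x": 0,"y": 0,"z": 0.052,"ax": 0,"ay": 0,"az": 0,"jaw": -0.8},{"x": 0,"y": 0,"z": 0.052,"ax": 0,"ay": 0,"az": 0,"jaw": -0.8},{"x": 0,"y": 0,"z": 0.052,"ax": 0,"ay": 0,"az": 0,"jaw": 1},{"x": 0,"y": 0,"z": 0.052,"ax": 0,"ay": 0,"az": 0,"jaw": 1},{"x": 0,"y": 0,"z": 0.052,"ax": 0,"ay": 0,"az": 0,"jaw": 1},{"x": 0,"y": 0,"z": 0.052,"ax": 0,"ay": 0,"az": 0,"jaw": 1},{"x": 0,"y": 0,"z": 0.052,"ax": 0,"ay": 0,"az": 0,"jaw": 1}]'

```text
time: 12.8
tool_pos: [410.5, 277.1, 52.4]
tcp_rot: [-3.141, -0.0, -0.302]
contact_force: [-0.0, -0.1, -0.3]
grip_width: 91.7
finger_force: 0.0
```

>>> send_rows --rows '[{"x": 0,"y": 0,"z": 0,"ax": 0,"ay": 0,"az": 0,"jaw": 1},{"x": 0,"y": 0,"z": 0,"ax": 0,"ay": 0,"az": 0,"jaw": 1},{"x": 0,"y": 0,"z": -0.1,"ax": 0,"ay": 0,"az": 0,"jaw": 1},{"x": 0,"y": 0,"z": -0.25,"ax": 0,"ay": 0,"az": 0,"jaw": 1},{"x": 0,"y": 0,"z": -0.45,"ax": 0,"ay": 0,"az": 0,"jaw": 1},{"x": 0,"y": 0,"z": -0.65,"ax": 0,"ay": 0,"az": 0,"jaw": 1},{"x": 0,"y": 0,"z": -0.85,"ax": 0,"ay": 0,"az": 0,"jaw": 1},{"x": 0,"y": 0,"z": -0.95,"ax": 0,"ay": 0,"az": 0,"jaw": 1},{"x": 0,"y": 0,"z": -1,"ax": 0,"ay": 0,"az": 0,"jaw": 1},{"x": 0,"y": 0,"z": -1,"ax": 0,"ay": 0,"az": 0,"jaw": 1}]'

```text
time: 14.05
tool_pos: [410.5, 277.1, 252.3]
tcp_rot: [-3.141, -0.0, -0.303]
contact_force: [0.2, 0.2, -1.0]
grip_width: 91.9
finger_force: 0.0
```

```bash
python3 - <<'E'
from m import *
im,d,c=cap('top'); cv2.imwrite('pics/t2.png',im[:,:,::-1]); P=cloud(d,c); tubefit(im,P,c,(411,277),d)
im,d,c=cap('scene'); cv2.imwrite('pics/s2.png',im[:,:,::-1]); P=cloud(d,c); tubefit(im,P,c,(411,277),d)
im,d,c=cap('wrist'); P=cloud(d,c); tubefit(im,P,c,(411,277),d)
E
python3 go.py 609 295 180 76.7
```

```text
lid mean [427.3 270.3] circ 411.2 274.5 31.6 seal n 46 off 2.7 deg 29.1
lid mean [410.5 273.6] circ 411.9 272.4 34.3 seal n 40 off 14.2 deg 0.6
lid mean [409.6 278.3] circ 409.5 278.4 32.1 seal n 440 off 15.7 deg -13.6
at [410.  276.9 251.2] [ 1.799e+02  1.000e-01 -1.730e+01] t 14.2 | shift [ 0.924 -0.383  0.354] turn [-0.     0.002 -1.567]
```

The tube stands at about (410,277) with its code at -13.6°, against -13.3° wanted. Next, the trigger.

>>> send_rows --rows '[{"x": 0.1,"y": -0.04,"z": 0,"ax": 0,"ay": 0,"az": -0.12,"jaw": 1},{"x": 0.2,"y": -0.08,"z": 0,"ax": 0,"ay": 0,"az": -0.24,"jaw": 1},{"x": 0.3,"y": -0.12,"z": 0,"ax": 0,"ay": 0,"az": -0.36,"jaw": 1},{"x": 0.4,"y": -0.16,"z": 0,"ax": 0,"ay": 0,"az": -0.48,"jaw": 1},{"x": 0.5,"y": -0.2,"z": 0,"ax": 0,"ay": 0,"az": -0.6,"jaw": 1},{"x": 0.6,"y": -0.25,"z": 0,"ax": 0,"ay": 0,"az": -0.72,"jaw": 1},{"x": 0.7,"y": -0.3,"z": 0,"ax": 0,"ay": 0,"az": -0.84,"jaw": 1},{"x": 0.8,"y": -0.34,"z": 0,"ax": 0,"ay": 0,"az": -0.94,"jaw": 1},{"x": 0.92,"y": -0.38,"z": 0,"ax": 0,"ay": 0,"az": -1,"jaw": 1},{"x": 0.92,"y": -0.38,"z": 0,"ax": 0,"ay": 0,"az": -1,"jaw": 1}]'

```text
time: 15.45
tool_pos: [609.3, 294.4, 250.1]
tcp_rot: [-3.141, 0.003, 0.743]
contact_force: [-0.1, 0.6, 0.4]
grip_width: 91.6
finger_force: 0.0
```

```bash
python3 go.py 609 295 120 76.7
```

```text
at [609.3 294.4 250.1] [-1.799e+02  1.000e-01  4.260e+01] t 15.45 | shift [ 0.002 -0.003  0.65 ] turn [-0.002  0.002 -0.569]
```

>>> send_rows --rows '[{"x": 0,"y": 0,"z": 0,"ax": 0,"ay": 0,"az": -0.12,"jaw": 1},{"x": 0,"y": 0,"z": 0,"ax": 0,"ay": 0,"az": -0.25,"jaw": 1},{"x": 0,"y": 0,"z": 0,"ax": 0,"ay": 0,"az": -0.4,"jaw": 1},{"x": 0,"y": 0,"z": 0.1,"ax": 0,"ay": 0,"az": -0.57,"jaw": 1},{"x": 0,"y": 0,"z": 0.25,"ax": 0,"ay": 0,"az": -0.57,"jaw": 1},{"x": 0,"y": 0,"z": 0.45,"ax": 0,"ay": 0,"az": -0.57,"jaw": 1},{"x": 0,"y": 0,"z": 0.6,"ax": 0,"ay": 0,"az": -0.57,"jaw": 1},{"x": 0,"y": 0,"z": 0.65,"ax": 0,"ay": 0,"az": -0.57,"jaw": 1},{"x": 0,"y": 0,"z": 0.65,"ax": 0,"ay": 0,"az": -0.57,"jaw": 1},{"x": 0,"y": 0,"z": 0.65,"ax": 0,"ay": 0,"az": -0.57,"jaw": 1}]'

```text
time: 16.7
tool_pos: [609.4, 295.2, 124.1]
tcp_rot: [3.139, -0.002, 1.341]
contact_force: [0.4, -0.5, -0.4]
grip_width: 91.6
finger_force: 0.0
```

```bash
python3 go.py 609 295 29 76.7
python3 - <<'E'
from m import *
im,d,c=cap('wrist'); cv2.imwrite('pics/trig.png',im[:,:,::-1])
E
```

```text
at [609.4 295.2 124.1] [ 1.799e+02 -1.000e-01  7.690e+01] t 16.7 | shift [-0.002 -0.003  0.475] turn [ 0.002 -0.001  0.003]
```

View pics/trig.png

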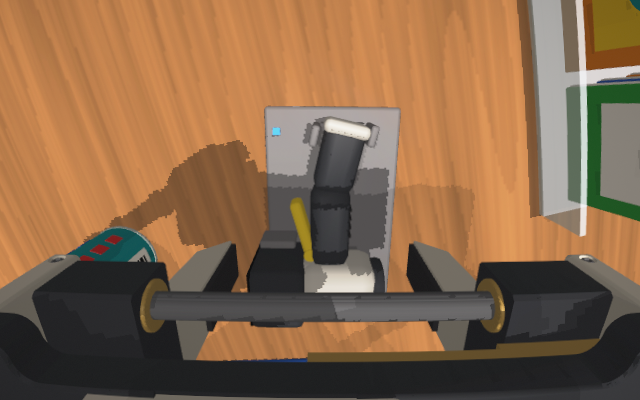

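The view shows the handle at (330,225) and the trigger at (302,225), centred between the fingers. The finger axis meets z=42 near row 206. I'll go down, then pinch.

>>> send_rows --rows '[{"x": 0,"y": 0,"z": 0.1,"ax": 0,"ay": 0,"az": 0,"jaw": 1},{"x": 0,"y": 0,"z": 0.2,"ax": 0,"ay": 0,"az": 0,"jaw": 1},{"x": 0,"y": 0,"z": 0.28,"ax": 0,"ay": 0,"az": 0,"jaw": 1},{"x": 0,"y": 0,"z": 0.35,"ax": 0,"ay": 0,"az": 0,"jaw": 1},{"x": 0,"y": 0,"z": 0.4,"ax": 0,"ay": 0,"az": 0,"jaw": 1},{"x": 0,"y": 0,"z": 0.44,"ax": 0,"ay": 0,"az": 0,"jaw": 1},{"x": 0,"y": 0,"z": 0.46,"ax": 0,"ay": 0,"az": 0,"jaw": 1},{"x": 0,"y": 0,"z": 0.46,"ax": 0,"ay": 0,"az": 0,"jaw": 1},{"x": 0,"y": 0,"z": 0.46,"ax": 0,"ay": 0,"az": 0,"jaw": 1},{"x": 0,"y": 0,"z": 0.46,"ax": 0,"ay": 0,"az": 0,"jaw": 1}]'

```text
time: 18.0
tool_pos: [609.0, 295.0, 30.8]
tcp_rot: [3.141, -0.0, 1.342]
contact_force: [0.7, 0.0, -0.2]
grip_width: 91.9
finger_force: 0.0
```

>>> send_rows --rows '[{"x": 0,"y": 0,"z": 0,"ax": 0,"ay": 0,"az": 0,"jaw": 0.2},{"x": 0,"y": 0,"z": 0,"ax": 0,"ay": 0,"az": 0,"jaw": 0},{"x": 0,"y": 0,"z": 0,"ax": 0,"ay": 0,"az": 0,"jaw": -0.1},{"x": 0,"y": 0,"z": 0,"ax": 0,"ay": 0,"az": 0,"jaw": -0.2},{"x": 0,"y": 0,"z": 0,"ax": 0,"ay": 0,"az": 0,"jaw": -0.3},{"x": 0,"y": 0,"z": 0,"ax": 0,"ay": 0,"az": 0,"jaw": -0.4},{"x": 0,"y": 0,"z": 0,"ax": 0,"ay": 0,"az": 0,"jaw": -0.4},{"x": 0,"y": 0,"z": 0,"ax": 0,"ay": 0,"az": 0,"jaw": -0.4},{"x": 0,"y": 0,"z": 0,"ax": 0,"ay": 0,"az": 0,"jaw": -0.4},{"x": 0,"y": 0,"z": 0,"ax": 0,"ay": 0,"az": 0,"jaw": -0.4}]'

```text
time: 19.25
tool_pos: [613.1, 294.2, 30.2]
tcp_rot: [3.133, -0.003, 1.34]
contact_force: [16.0, -1.2, -11.3]
grip_width: 34.4
finger_force: 30.0
```

The opening is 34.4 mm, so the trigger is fully in. I'll release it and retreat.

>>> send_rows --rows '[{"x": 0,"y": 0,"z": 0,"ax": 0,"ay": 0,"az": 0,"jaw": -0.4},{"x": 0,"y": 0,"z": 0,"ax": 0,"ay": 0,"az": 0,"jaw": -0.4},{"x": 0,"y": 0,"z": 0,"ax": 0,"ay": 0,"az": 0,"jaw": 1},{"x": 0,"y": 0,"z": 0,"ax": 0,"ay": 0,"az": 0,"jaw": 1},{"x": 0,"y": 0,"z": 0,"ax": 0,"ay": 0,"az": 0,"jaw": 1},{"x": 0,"y": 0,"z": 0,"ax": 0,"ay": 0,"az": 0,"jaw": 1},{"x": 0,"y": 0,"z": 0,"ax": 0,"ay": 0,"az": 0,"jaw": 1},{"x": 0,"y": 0,"z": 0,"ax": 0,"ay": 0,"az": 0,"jaw": 1},{"x": 0,"y": 0,"z": 0,"ax": 0,"ay": 0,"az": 0,"jaw": 1},{"x": 0,"y": 0,"z": 0,"ax": 0,"ay": 0,"az": 0,"jaw": 1}]'

```text
time: 20.5
tool_pos: [608.7, 294.9, 30.3]
tcp_rot: [3.142, -0.0, 1.342]
contact_force: [-0.0, 0.5, -0.1]
grip_width: 91.3
finger_force: 0.0
```

>>> send_rows --rows '[{"x": 0,"y": 0,"z": -0.1,"ax": 0,"ay": 0,"az": 0,"jaw": 1},{"x": 0,"y": 0,"z": -0.25,"ax": 0,"ay": 0,"az": 0,"jaw": 1},{"x": 0,"y": 0,"z": -0.4,"ax": 0,"ay": 0,"az": 0,"jaw": 1},{"x": 0,"y": 0,"z": -0.6,"ax": 0,"ay": 0,"az": 0,"jaw": 1},{"x": 0,"y": 0,"z": -0.8,"ax": 0,"ay": 0,"az": 0,"jaw": 1},{"x": 0,"y": 0,"z": -0.95,"ax": 0,"ay": 0,"az": 0,"jaw": 1},{"x": 0,"y": 0,"z": -1,"ax": 0,"ay": 0,"az": 0,"jaw": 1},{"x": 0,"y": 0,"z": -1,"ax": 0,"ay": 0,"az": 0,"jaw": 1},{"x": 0,"y": 0,"z": -1,"ax": 0,"ay": 0,"az": 0,"jaw": 1},{"x": 0,"y": 0,"z": -1,"ax": 0,"ay": 0,"az": 0,"jaw": 1}]'

```text
time: 21.75
tool_pos: [608.3, 294.7, 228.8]
tcp_rot: [-3.139, 0.001, 1.342]
contact_force: [-0.2, -0.4, 1.0]
grip_width: 91.9
finger_force: 0.0
```

Run:
```python
from m import *
a,_,_=cap('scene'); b,_,_=cap('wrist')
cv2.imwrite('pics/end.png',np.vstack([cv2.resize(x[:,:,::-1],(480,300)) for x in (a,b)]))
```

```text
(no output)
```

View pics/end.png

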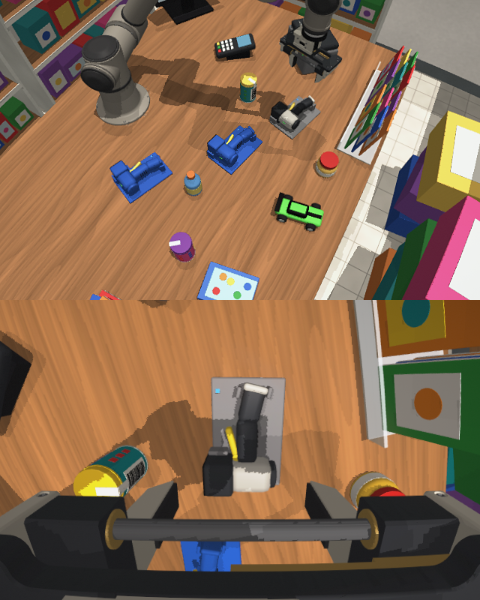

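The tube is upright at (249,87) in front of the gun. The trigger at (232,442) is back out, and the other goods haven't moved. I'll hand it in.

```bash
python3 -c "
from plant import bot
print(bot.close_job())"
```

```text
the job is handed in; nothing more can be done
None
```

The job is handed in, with no verdict shown: the teal tube stands about 10 cm in front of the grey gun's window, barcode facing it; the trigger was pulled fully in and sprang back, and the other goods look unmoved.

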